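Try a double-bit key in a stiff spring-return lock and hold it turned

ROBOT

A 6-joint arm with a two-finger parallel gripper is mounted at the origin on the work surface. World frame = base frame: x ahead of the robot, y to its left, z up, the work surface at z = 0. Lengths are in m, angles in rad, forces in N, time in s.
With the tool pointing down it reaches from about 0.35 to 1 m from the base axis. Payload 7.1 kg.
Tool frame: the origin (TCP) lies on the centre line of the jaws, within the pads' length; the fingertips stand 8 mm ahead of it and the grasp point (between the pads) lies 11 mm behind it; z points along the fingers, y is the line along which they close (so a half turn about z gives the same grasp; the last joint's range is limited). The gripper opens to 85 mm and grips with 20 to 120 N. Pads are 22 mm wide; open, the fingers measure 114 mm over their backs; the gripper's body (76 mm by 85 mm) begins 54 mm behind the grasp point. The pads swing forward as they close: fully open they stand 13 mm farther back than shut.
Start: joints at [1.2, 0.423, 1.63, -0, 1.089, -0.019], TCP at [0.215, 0.587, 0.239] pointing down, gripper open.
Joint ranges: [-3, 3], [-0.9, 2.11], [0.09, 2.58], [-1.31, 4.45], [0.11, 2.69], [-2.54, 2.54]. Speed limits (rad/s): [2.39, 2.39, 3.01, 3.14, 3.14, 3.14].

INTERFACE

Orientations are given as a unit quaternion [w, x, y, z].
In Python, from cell import get_obs, grab_frame, camera_model, order gives the robot as it stands.
- The arm moves only by the shell command python3 -m handwheel 'ROWS' [OPENING] [FORCE]. ROWS is JSON, a list of rows, each a list of 4 numbers: the shift along the tool's x, y, z in cm, then the turn about the tool's z in rad. In form: [[dx, dy, dz, yaw], ...]. A call has exactly 10 rows; each row shifts and turns the commanded pose from where the row before left it, along the tool's axes as they then stand; what a row does not reach is not made up. A row lasts 1/10 s, in which the tool goes at most 50 mm and 8.59 degrees, less where a joint would pass 70% of its speed; a pose out of reach is approached as far as the arm can. A call with a gripper value outside its range is refused whole. OPENING is the opening, from -1 (shut) to 1 (fully open), set as the call begins (- or left out, the last holds). The fingers move at their own pace and stop on an object; FORCE is the grip in N (left out, the last holds). Time passes only in rows, so rows that do not move let the fingers close, or fill a call up. It gives the time, the measured TCP pose, the force, the opening and the grip force at its end, in the units of the state.
- get_obs(): the state, without advancing time (a new reading comes with each control period).
- grab_frame(name): name is "scene" or "side" or "wrist"; returns the picture (420x560x3 uint8, blue, green, red); there is no depth.
- camera_model(name): a dict with "fx", "fy", "cx", "cy" (pixels), "world_from_camera" (4x4, takes a point from camera to world coordinates). Camera axes: x right, y down, z forward; pixel columns grow to the right and rows downward; lengths in m; the calibration is good to about 2 mm. A picture is of the moment at which its call begins: read the wrist's pose just before it. camera_model takes no time and is no camera call; for the wrist camera it gives the pose at the moment of the call.
- order.job_done(): hands the job in; it is judged then, once.
The state is a dict: "time": time; "joint_positions": joint angles; "qd": joint speeds; "effort": joint torques, N m; "position": TCP position; "orientation": TCP orientation; "ft_force": force on the tool from outside, world axes, zero at the start; "ft_torque": the same for the moment, N m; "finger_gap": finger opening in m; "grip_force": force on a finger pad.
Only numpy, scipy, OpenCV 4.12 (cv2) and the standard library are available. Lean on these libraries where they do the work, as an engineer would, in place of code of your own. Each camera call takes 0.05 s, during which the arm holds its last target. There are 200 camera calls.

TASK

Take the broad square-headed key out of the wooden key stand, put it into the keyhole of the lock on the metal test stand and work it past the sticky pins, with a little wiggling if it binds, until it is fully home. Then turn it a quarter turn clockwise, as far as it goes, and finish while still gripping the key, keeping it home and turned against the lock's return spring. Leave the other keys and everything else on the counter as they are.

Things in the scene. Friction and masses are not known exactly. Their poses are not given: they have to be found in the camera images.
- key_square: The key to use: steel double-bit key, black head, 72 mm long, 60 g, upright, head up. Origin: centre of the underside of its collar; z up to the head, y along the width of head and bit, x across. The same turned half round about z. Collar 26 mm diameter, 0 to 4 mm; round neck 5.6 mm diameter, 0 to -10 mm; bit 20 (y) x 5 (x) mm, -10 to -30 mm, its lower end a half circle.
- key_head (a point): Centre of the square key's flat head, 28 mm above the key's origin, axes as the key's. The head is 36 mm wide (y) x 9 mm thick (x) x 28 mm tall, the widest of the three keys' heads; grip its two flat faces. A shank 12 x 6 mm joins it to the collar 14 mm below the head's centre.
- key_tip (a point): Lowest point of the square key's bit, 30 mm below the key's origin.
- stand_top (a point): Centre of the top face of the fixed wooden key stand, a block 60 (x) x 190 (y) x 44 mm high; z up, y along the row of slots. Slots at y = -60, 0, +60 mm, 7 (x) x 22 (y) mm, 36 mm deep; the keys' collars rest on this face, heads lying along y. Which key is in which slot varies.
- keyhole (a point): Centre of the keyhole in the top face of the lock's fixed aluminium plate (90 x 90 mm, 6 mm thick, 70 mm above the counter). z up; the hole is long along y: 23 (y) x 13 (x) mm at the face, its long sides bevelled to 7 mm wide at 4 mm depth. Fully home: the key's collar lies on the plate. The plate stops the key from turning until it is less than 4 mm short of home.
- lock: The lock on its open steel test stand, 100 x 100 x 70 mm, fixed; origin under its centre, axes as the keyhole's. Below the plate is the brass plug, its slot 22.6 x 7.2 mm in line with the keyhole at rest. Two sprung sticky pins in it press on the narrow edges of the bit; pushing straight past them takes up to about 15 N.
- lock_plug (a joint): Angle of the plug in rad: 0 at rest, in line with the keyhole, growing clockwise seen from above, end stop at 1.60. A spring (0.03 N m at rest, 0.1 N m at the stop) turns it back when the key is let go. The key has about 0.12 rad of play in the slot, so it must be turned some 0.15 rad more than the plug.
- key_round: Bystander: key with the same collar and bit but a 24 mm round head, in another slot of the stand.
- key_slim: Bystander: key with the same collar and bit but a narrow 14 mm wide head, in another slot of the stand.
- oil_can: Bystander: red enamel oil can, 72 mm diameter, with its spout 140 mm high; origin under its centre.
- door_knob: Bystander: bronze door knob on its rose, 60 mm diameter, 58 mm high; origin under its centre.
- padlock: Bystander: brass padlock lying flat, 80 x 50 x 20 mm; origin under its body.
- pin_tray: Bystander: low grey divided tray, 90 x 130 x 22 mm; origin under its centre.
- screwdriver: Bystander: screwdriver lying down, 190 mm long, about 30 mm thick.
Not all that is in view belongs to the job. Of the things shaped like the part that bears stand_top, the wooden one is meant.

How it is judged:
By the outcome, as a careful person would: the job done as asked, in the order asked, and still so for the second after the job is handed in, while the arm keeps its last pose, push and grip.
It also fails if it takes over 64 s, if anything falls off the work surface, if the arm or the gripper's body presses on something with over 40 N, if the wrist force passes 120 N, or if a joint passes its speed limit or range.

## Working session

There is one attempt and no reset: what is moved stays moved. The work goes in short steps, Python scripts to look and compute and a shell command to move; the robot and the scene stay as the last step left them, time stands still between calls to the robot, and variables do not carry over. Pictures are saved under pics/ and viewed, at most 10 in all, crops included, and the job is handed in when it is done.

```bash
ls; mkdir -p pics; python3 - <<'E'
from cell import *
import cv2
print(get_obs())
for n in ("scene","side"):
    cv2.imwrite(f"pics/{n}0.png",grab_frame(n)); m=camera_model(n); print(n,m)
E
```

```text
pics
{'time': 0.0, 'joint_positions': array([ 1.19998867e+00,  4.23834544e-01,  1.63073276e+00, -2.46220503e-05,
        1.08860380e+00, -1.89896047e-02]), 'qd': array([ 0.00151626,  0.0011251 , -0.00214687,  0.00246091,  0.00121373,
       -0.00076572]), 'effort': array([-2.17115085e-03, -5.57383454e+01, -2.81739378e+01, -3.63774870e-04,
        7.36813119e-03,  4.93517632e-06]), 'position': array([0.21515101, 0.58620432, 0.23853282]), 'orientation': array([-1.42150917e-04,  1.74997525e-01,  9.84568557e-01, -7.76396425e-04]), 'ft_force': array([0.63261837, 0.03649805, 0.20147544]), 'ft_torque': array([ 0.03687916, -0.00477994, -0.05044841]), 'grip_force': 0.0, 'finger_gap': 0.08564480896365328}
scene {'fx': 530.2269150381426, 'fy': 530.2269150381426, 'cx': 275.99279913563987, 'cy': 212.29917603616354, 'world_from_camera': array([[ 0.55479761,  0.58036734, -0.596132  ,  1.21408357],
       [ 0.83195236, -0.38061394,  0.4037181 , -0.57177304],
       [ 0.00740865, -0.71993526, -0.69400168,  0.94448293],
       [ 0.        ,  0.        ,  0.        ,  1.        ]])}
side {'fx': 511.08508669273226, 'fy': 511.08508669273226, 'cx': 280.43414045775125, 'cy': 208.67006700012354, 'world_from_camera': array([[ 0.85650831, -0.3325959 ,  0.3946815 , -0.12177575],
       [-0.51597707, -0.53295719,  0.67061486, -1.04919555],
       [-0.01269541, -0.77803381, -0.62809412,  1.00412127],
       [ 0.        ,  0.        ,  0.        ,  1.        ]])}
```

View pics/scene0.png

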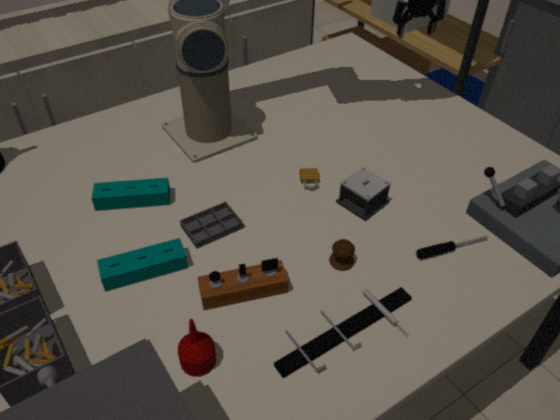

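View pics/side0.png

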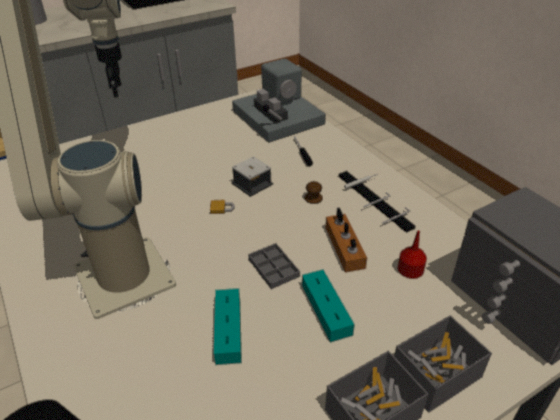

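Both pictures show one brown wooden stand (scene ~(243,284), side ~(346,240)) holding three keys. There are also two teal empty look-alike stands, at scene (132,194) and (143,264), so the wooden one is meant. The lock is at scene (365,190), side (252,172). The scene key candidates are (215,278), (242,270) and (270,266); the last looks the widest. I'll check this in an enlarged crop.

```bash
python3 - <<'E'
import cv2,numpy as np
a=cv2.imread("pics/scene0.png");b=cv2.imread("pics/side0.png")
def c(i,x,y,w=100,h=75,s=4): return cv2.resize(i[y:y+h,x:x+w],None,fx=s,fy=s,interpolation=cv2.INTER_CUBIC)
o=np.vstack([np.hstack([c(a,195,245),c(a,320,150)]),np.hstack([c(b,300,198),c(b,205,140)])])
o=np.clip(o*1.5,0,255).astype(np.uint8)
cv2.imwrite("pics/crop0.png",o)
E
```

```text
(no output)
```

View pics/crop0.png

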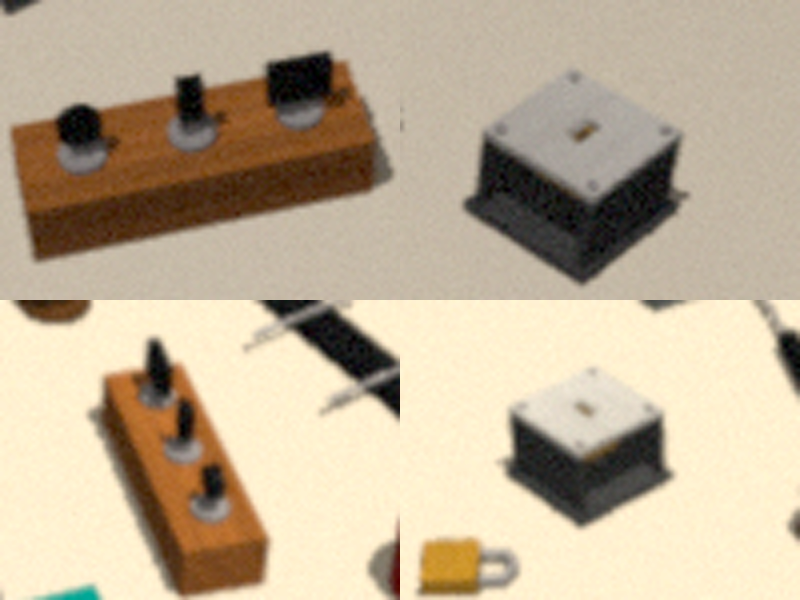

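The crop shows round, slim and square heads from left to right in the scene view. The square, widest one is at scene (270,265), so it's the right-hand key, at the far end of the wooden stand in the side view. The keyhole is at scene (366,183), side (251,167).

```bash
cat > h.py <<'E'
from cell import *
import numpy as np
def onz(m,uv,z):
    T=m["world_from_camera"]; d=T[:3,:3]@[(uv[0]-m["cx"])/m["fx"],(uv[1]-m["cy"])/m["fy"],1]
    return T[:3,3]+d*(z-T[2,3])/d[2]
def tri(obs):
    A=np.zeros((3,3));b=np.zeros(3)
    for m,uv in obs:
        T=m["world_from_camera"]; d=T[:3,:3]@[(uv[0]-m["cx"])/m["fx"],(uv[1]-m["cy"])/m["fy"],1]
        d/=np.linalg.norm(d);P=np.eye(3)-np.outer(d,d);A+=P;b+=P@T[:3,3]
    return np.linalg.solve(A,b)
E
python3 - <<'E'
from h import *
np.set_printoptions(precision=4,suppress=True)
S=camera_model("scene");D=camera_model("side")
p=lambda x,y,ox,oy,X,Y:((x-X)/4-.375+ox,(y-Y)/4-.375+oy)
a=lambda x,y:p(x,y,195,245,0,0); b=lambda x,y:p(x,y,320,150,400,0)
c=lambda x,y:p(x,y,300,198,0,300); d=lambda x,y:p(x,y,205,140,400,300)
for z,n,f,pts in((.044,"stand sc",a,[(12,128),(345,63),(375,140),(35,205),(300,112),(192,132),(82,155)]),):
    for q in pts: print(n,onz(S,f(*q),z))
for q in [(104,378),(183,364),(268,540),(180,556),(157,397),(183,448),(211,507)]: print("stand sd",onz(D,c(*q),.044))
for q in [(484,133),(573,70),(682,132),(590,200),(584,131),(570,138),(598,124)]: print("plate sc",onz(S,b(*q),.07))
for q in [(508,412),(592,368),(664,410),(582,458),(585,408),(578,402),(593,414)]: print("plate sd",onz(D,d(*q),.07))
print(tri([(S,b(584,131)),(D,d(585,408))]),tri([(S,a(300,80)),(D,c(158,368))]))
w=camera_model("wrist");R=w["world_from_camera"];print(w["fx"],R);o=get_obs();print(o["position"],o["orientation"])
E
```

```text
stand sc [ 0.5147 -0.3018  0.044 ]
stand sc [ 0.5755 -0.1248  0.044 ]
stand sc [ 0.6298 -0.1419  0.044 ]
stand sc [ 0.5674 -0.3158  0.044 ]
stand sc [ 0.5912 -0.1651  0.044 ]
stand sc [ 0.5707 -0.2217  0.044 ]
stand sc [ 0.5518 -0.2791  0.044 ]
stand sd [ 0.5734 -0.1278  0.044 ]
stand sd [ 0.632  -0.1454  0.044 ]
stand sd [ 0.5693 -0.3237  0.044 ]
stand sd [ 0.5105 -0.305   0.044 ]
stand sd [ 0.5936 -0.1656  0.044 ]
stand sd [ 0.5764 -0.22    0.044 ]
stand sd [ 0.5565 -0.2782  0.044 ]
plate sc [0.4634 0.1328 0.07  ]
plate sc [0.4459 0.221  0.07  ]
plate sc [0.5313 0.2383 0.07  ]
plate sc [0.5479 0.1477 0.07  ]
plate sc [0.4965 0.187  0.07  ]
plate sc [0.4968 0.1752 0.07  ]
plate sc [0.4962 0.1989 0.07  ]
plate sd [0.4403 0.2131 0.07  ]
plate sd [0.5291 0.2339 0.07  ]
plate sd [0.5487 0.1484 0.07  ]
plate sd [0.4607 0.125  0.07  ]
plate sd [0.4959 0.185  0.07  ]
plate sd [0.4952 0.1956 0.07  ]
plate sd [0.4973 0.174  0.07  ]
[0.4965 0.1868 0.0694] [ 0.5922 -0.1658  0.0721]
333.0680761811124 [[ 0.3459  0.8888  0.3007  0.1378]
 [ 0.9383 -0.3275 -0.1113  0.6147]
 [-0.0005  0.3207 -0.9472  0.3749]
 [ 0.      0.      0.      1.    ]]
[0.2152 0.5863 0.2386] [-0.0002  0.175   0.9846 -0.0007]
```

Both cameras agree: the key is at (0.592,-0.165) with yaw about -18.3°, and the keyhole at (0.496,0.187) with yaw about 12°. Next I turn and travel to hover over the key.

```bash
python3 -m handwheel '[[0,0,0,0.149],[0,0,0,0.149],[0,0,0,0.149],[0,0,0,0.149],[0,0,0,0.149],[0,0,0,0.149],[0,0,0,0.149],[0,0,0,0.149],[0,0,0,0.149],[0,0,0,0.149]]' 1
python3 -m handwheel '[[-3.5,3.5,0,0.05],[-3.5,3.5,0,0],[-3.5,3.5,0,0],[-3.5,3.5,0,0],[-3.5,3.5,0,0],[-3.5,3.5,0,0],[-3.5,3.5,0,0],[-3.5,3.5,0,0],[-3.5,3.5,0,0],[-3.5,3.5,0,0]]'
python3 -m handwheel '[[-3.5,3.5,0,0],[-3.5,3.5,0,0],[-3.5,3.5,0,0],[-3.5,3.5,0,0],[-3.5,3.5,0,0],[-3.5,3.5,0,0],[-3.5,3.5,0,0],[0,0,2,0],[0,0,2,0],[0,0,0,0]]'
```

```text
time: 1.1
position: [0.2152, 0.5864, 0.2388]
orientation: [0.0, 0.798, 0.603, -0.0]
ft_force: [0.3, -0.4, -0.6]
finger_gap: 0.0856
grip_force: 0.0
time: 2.1
position: [0.4396, 0.1434, 0.2393]
orientation: [-0.0, 0.811, 0.585, 0.0]
ft_force: [1.1, -0.3, 0.3]
finger_gap: 0.0853
grip_force: 0.0
time: 3.1
position: [0.5923, -0.1644, 0.1961]
orientation: [-0.002, 0.811, 0.585, -0.002]
ft_force: [0.3, 0.5, 0.0]
finger_gap: 0.0854
grip_force: 0.0
```

```bash
python3 -m handwheel '[[0,0,0,0],[0,0,0,0],[0,0,0,0],[0,0,0,0],[0,0,0,0],[0,0,0,0],[0,0,0,0],[0,0,0,0],[0,0,0,0],[0,0,0,0]]'; python3 - <<'E'
from cell import *
import cv2,pickle
o=get_obs();m=camera_model("wrist");f=grab_frame("wrist");pickle.dump((o,m),open("w1.pkl","wb"))
print(o["position"],o["orientation"])
cv2.imwrite("pics/w1.png",f)
f=cv2.resize(f[110:410,80:480],None,fx=2,fy=2,interpolation=cv2.INTER_CUBIC)
cv2.imwrite("pics/w1c.png",cv2.convertScaleAbs(f,alpha=1.5))
E
```

```text
time: 4.1
position: [0.5944, -0.1645, 0.1993]
orientation: [-0.0, 0.811, 0.585, -0.0]
ft_force: [0.3, -1.1, 0.4]
finger_gap: 0.0856
grip_force: 0.0
[ 0.59436557 -0.16448124  0.19925409] [-4.63413989e-05  8.11027196e-01  5.85008447e-01 -5.14819065e-05]
```

View pics/w1c.png

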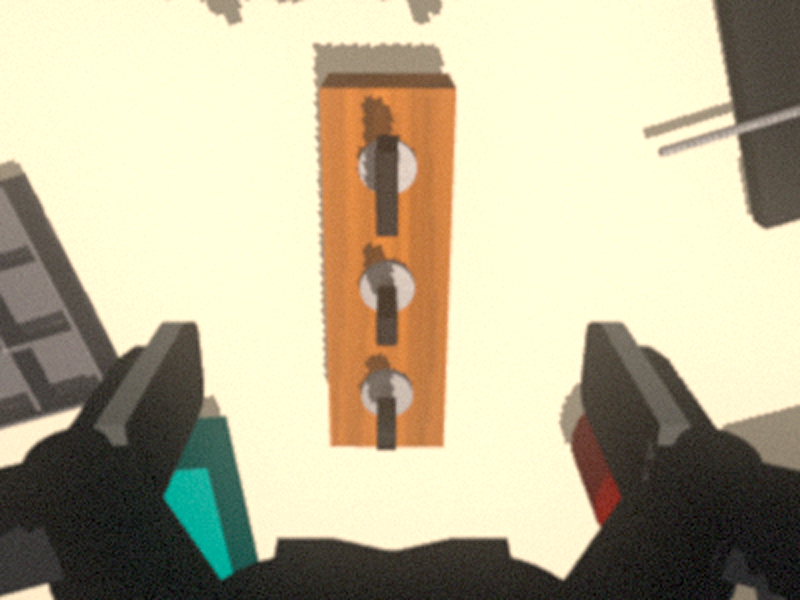

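The wrist crop shows the three heads as dark strips in line, with the square key at the top (its far top edge at crop (387,236), collar centre (388,167)). The stand is aligned with the image. Now the exact positions.

```bash
python3 - <<'E'
from h import *
import pickle
np.set_printoptions(precision=4,suppress=True)
o,m=pickle.load(open("w1.pkl","rb"))
u=lambda x,y:(x/2-.25+80,y/2-.25+110)
P=[onz(m,u(x,y),z) for x,y,z in [(388,167,.048),(386,288,.048),(386,394,.048),(387,236,.086),(387,345,.086),(386,449,.086),(320,88,.044),(455,88,.044),(331,446,.044),(443,446,.044)]]
for p in P: print(p)
a=P[0]-P[2]; print("slot dir deg",np.degrees(np.arctan2(a[1],a[0])),np.linalg.norm(a))
b=(P[6]+P[7]-P[8]-P[9]);print(np.degrees(np.arctan2(b[1],b[0])), (P[6]+P[7]+P[8]+P[9])/4)
b/=np.linalg.norm(b)
print("headctr", P[3]+b*.018, P[5]+b*.007,"tool yaw",np.degrees(np.arctan2(*(lambda q:(2*q[1]*q[2],q[1]**2-q[2]**2))(o["orientation"]))))
E
```

```text
[ 0.5918 -0.1664  0.048 ]
[ 0.5717 -0.2234  0.048 ]
[ 0.5526 -0.28    0.048 ]
[ 0.586  -0.1833  0.086 ]
[ 0.5699 -0.2311  0.086 ]
[ 0.5522 -0.2822  0.086 ]
[ 0.5746 -0.1238  0.044 ]
[ 0.6308 -0.1426  0.044 ]
[ 0.5136 -0.3042  0.044 ]
[ 0.5699 -0.323   0.044 ]
slot dir deg 70.92861957882103 0.12014228598496697
71.31929335198483 [ 0.5722 -0.2234  0.044 ]
headctr [ 0.5918 -0.1662  0.086 ] [ 0.5544 -0.2756  0.086 ] tool yaw 71.60717365329762
```

```bash
python3 -m handwheel '[[-0.26,-0.19,3,0.007],[0,0,3,0],[0,0,3,0],[0,0,2,0],[0,0,1.5,0],[0,0,0.5,0],[0,0,0.5,0],[0,0,0,0],[0,0,0,0],[0,0,0,0]]'
python3 -m handwheel '[[0,0,0,0],[0,0,0,0],[0,0,0,0],[0,0,0,0],[0,0,0,0],[0,0,0,0],[0,0,0,0],[0,0,0,0],[0,0,0,0],[0,0,0,0]]' -1 100; python3 -c "
from h import *
print(get_obs())"
```

```text
time: 5.15
position: [0.5924, -0.1665, 0.0652]
orientation: [0.001, 0.813, 0.582, 0.0]
ft_force: [0.6, -0.3, 1.0]
finger_gap: 0.0856
grip_force: 0.0
time: 6.15
position: [0.592, -0.1664, 0.0645]
orientation: [0.0, 0.813, 0.582, 0.0]
ft_force: [-0.7, -0.0, 4.0]
finger_gap: 0.0076
grip_force: 98.0
{'time': 6.15, 'joint_positions': array([-2.93368736e-01,  6.43141379e-01,  1.74071788e+00, -1.51723197e-05,
        7.57312560e-01,  3.46123359e-02]), 'qd': array([ 0.00085122,  0.00064211, -0.00285806,  0.00104035, -0.00192687,
       -0.00065083]), 'effort': array([-3.12972302e-02, -5.77857471e+01, -1.89095789e+01, -5.89861069e-03,
       -2.22410902e-02,  3.74536585e-04]), 'position': array([ 0.59195977, -0.16639437,  0.06450833]), 'orientation': array([1.69920171e-04, 8.13056543e-01, 5.82184691e-01, 1.24217502e-04]), 'ft_force': array([-0.70090933, -0.02983258,  3.96812483]), 'ft_torque': array([-0.02311179, -0.0108152 , -0.00471663]), 'grip_force': 97.98357725143433, 'finger_gap': 0.007599966186593484}
```

The key is gripped. Lifting, turning -0.54 and travelling to just short of the lock for a look.

```bash
python3 -m handwheel '[[0,0,-0.5,0],[0,0,-1,0],[0,0,-1.5,0],[0,0,-2,0],[0,0,-2.5,0],[0,0,-2.5,0],[0,0,-1.5,-0.135],[0,0,-0.5,-0.135],[0,0,0,-0.135],[0,0,0,-0.135]]'
python3 -m handwheel '[[3,-0.2,0,0],[4.5,-0.3,0,0],[4.5,-0.3,0,0],[4.5,-0.3,0,0],[4.5,-0.3,0,0],[4.5,-0.3,0,0],[4,-0.3,0,0],[2,0,0,0],[0,0,0,0],[0,0,0,0]]'
python3 -m handwheel '[[0,0,0,0],[0,0,0,0],[0,0,0,0],[0,0,0,0],[0,0,0,0],[0,0,0,0],[0,0,0,0],[0,0,0,0],[0,0,0,0],[0,0,0,0]]'
python3 - <<'E'
from cell import *
import cv2,pickle
o=get_obs();m=camera_model("wrist");f=grab_frame("wrist");pickle.dump((o,m),open("w2.pkl","wb"))
print(o["position"],o["orientation"],o["finger_gap"])
cv2.imwrite("pics/w2.png",f)
f=cv2.resize(f[20:320,80:480],None,fx=2,fy=2,interpolation=cv2.INTER_CUBIC)
cv2.imwrite("pics/w2c.png",f)
E
```

```text
time: 7.15
position: [0.592, -0.1664, 0.1861]
orientation: [0.001, 0.626, 0.78, 0.0]
ft_force: [0.5, -0.3, -2.3]
finger_gap: 0.0075
grip_force: 97.7
time: 8.15
position: [0.506, 0.1376, 0.1852]
orientation: [0.0, 0.628, 0.778, 0.0]
ft_force: [0.5, -0.3, -1.0]
finger_gap: 0.0071
grip_force: 97.7
time: 9.15
position: [0.5059, 0.1374, 0.1843]
orientation: [-0.0, 0.628, 0.778, -0.0]
ft_force: [-0.6, -0.2, -0.6]
finger_gap: 0.0073
grip_force: 97.7
[0.50593029 0.13744912 0.18431117] [-3.65010723e-06  6.28295444e-01  7.77974830e-01 -2.95958585e-06] 0.007294905433515018
```

View pics/w2c.png

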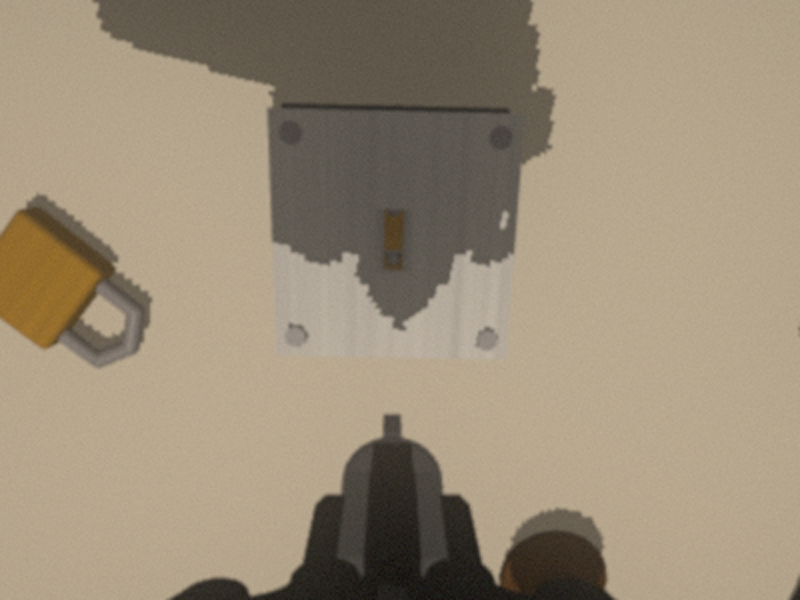

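The crop shows the plate, with the keyhole centre at about (394,240), and corners (269,108), (521,110), (508,360), (278,355). Below it is the held key, collar front at (392,437) and bit edge at (392,415).

```bash
python3 - <<'E'
from h import *
import pickle
np.set_printoptions(precision=4,suppress=True)
o,m=pickle.load(open("w2.pkl","rb"))
u=lambda x,y:(x/2-.25+80,y/2-.25+20)
q=o["orientation"];tx=np.array([q[1]**2-q[2]**2,2*q[1]*q[2],0]);tx/=np.linalg.norm(tx);ty=np.array([tx[1],-tx[0],0])
t=o["position"]
deg=lambda v:np.degrees(np.arctan2(v[1],v[0]))
print("tool x deg",deg(tx))
W=lambda x,y,z:onz(m,u(x,y),z)
TL,TR,BR,BL=[W(*a,.07) for a in[(269,108),(521,110),(508,360),(278,355)]]
print("plate ctr",(TL+TR+BR+BL)/4,"sides",np.linalg.norm(TR-TL),np.linalg.norm(TL-BL),"ydeg",deg(TL+TR-BL-BR),deg(TR+BR-TL-BL)+90)
s=[W(*a,.07) for a in[(290,132),(501,137),(487,339),(296,335)]]
print("screws",sum(s)/4,deg(s[0]+s[1]-s[2]-s[3]),deg(s[1]+s[2]-s[0]-s[3])+90)
h=W(394,240,.07);print("hole",h,deg(W(395,208,.07)-W(394,271,.07)))
for n,p in(("hole",h),("plate",(TL+TR+BR+BL)/4)): d=p-t;print(n,"d tool x,y",d@tx,d@ty)
# key in hand: collar underside z = t_z-.0205
zo=t[2]-.0205
for x,y,z in[(392,437,zo),(342,485,zo),(442,485,zo),(392,415,zo-.018)]:
    d=W(x,y,z)-t;print("key pt",d@tx,d@ty)
E
```

```text
tool x deg 102.15104974882064
plate ctr [0.4964 0.186  0.07  ] sides 0.08826732389026203 0.09051249046161702 ydeg 101.67989414452559 101.20153712226279
screws [0.4962 0.186  0.07  ] 100.96010435176127 100.81010808658972
hole [0.4963 0.1862 0.07  ] 101.2183958158883
hole d tool x,y 0.049714985759253136 0.0008579828172142999
plate d tool x,y 0.049504150091649546 0.0008723006264822405
key pt 0.011932764269874484 8.667663438937734e-05
key pt -0.0018546283055301872 -0.013107600060154448
key pt -0.0018884025593360761 0.013240866608774486
key pt 0.010628573662086336 7.96437281114777e-05
```

```bash
python3 -m handwheel '[[1.5,0.04,0,0.018],[2,0.05,0,0],[1.38,0,0,0],[0.1,0,0,0],[0,0,2,0],[0,0,2,0],[0,0,1.5,0],[0,0,0.4,0],[0,0,0,0],[0,0,0,0]]'
python3 -m handwheel '[[0,0,0.15,0],[0,0,0.15,0],[0,0,0.15,0],[0,0,0.15,0],[0,0,0.15,0],[0,0,0.15,0],[0,0,0.15,0],[0,0,0.15,0],[0,0,0.0,0],[0,0,0.0,0]]'
```

```text
time: 10.2
position: [0.4975, 0.1863, 0.1259]
orientation: [0.0, 0.635, 0.772, 0.0]
ft_force: [0.3, 1.1, -1.7]
finger_gap: 0.0075
grip_force: 97.7
time: 11.2
position: [0.4969, 0.1864, 0.1133]
orientation: [-0.0, 0.635, 0.772, -0.0]
ft_force: [0.5, -0.7, -1.0]
finger_gap: 0.0078
grip_force: 97.7
```

```bash
python3 -m handwheel '[[0,0,0.15,0],[0,0,0.15,0],[0,0,0.15,0],[0,0,0.15,0],[0,0,0.15,0],[0,0,0.15,0],[0,0,0.1,0],[0,0,0,0],[0,0,0.0,0],[0,0,0.0,0]]'
```

```text
time: 12.2
position: [0.497, 0.1863, 0.1033]
orientation: [0.0, 0.635, 0.772, -0.0]
ft_force: [0.5, -0.9, -0.5]
finger_gap: 0.0072
grip_force: 97.9
```

```bash
python3 -m handwheel '[[0,0,0.1,0],[0,0,0.1,0],[0,0,0.1,0],[0,0,0.1,0],[0,0,0.1,0],[0,0,0.1,0],[0,0,0.1,0],[0,0,0,0],[0,0,0.0,0],[0,0,0.0,0]]'
```

```text
time: 13.2
position: [0.4965, 0.1864, 0.0963]
orientation: [-0.0, 0.635, 0.772, -0.0]
ft_force: [-3.4, -2.0, 4.5]
finger_gap: 0.0075
grip_force: 98.5
```

```bash
python3 -m handwheel '[[0,0,0.08,0.02],[0,0,0.08,-0.04],[0,0,0.08,0.04],[0,0,0.08,-0.04],[0,0,0.08,0.04],[0,0,0.08,-0.02],[0,0,0.0,0],[0,0,0,0],[0,0,0.0,0],[0,0,0.0,0]]'
```

```text
time: 14.2
position: [0.4968, 0.1866, 0.0915]
orientation: [-0.0, 0.635, 0.772, -0.0]
ft_force: [-2.4, 0.6, 1.4]
finger_gap: 0.0074
grip_force: 98.4
```

```bash
python3 -m handwheel '[[0,0,0.05,0],[0,0,0.05,0],[0,0,0.05,0],[0,0,0.05,0],[0,0,0.0,0],[0,0,0.0,0],[0,0,0.0,0],[0,0,0,0],[0,0,0.0,0],[0,0,0.0,0]]'; python3 -c "
from h import *
o=get_obs();print(o['position'],o['ft_force'],o['ft_torque'])"
```

```text
time: 15.2
position: [0.497, 0.1866, 0.0905]
orientation: [-0.0, 0.635, 0.772, 0.0]
ft_force: [-5.6, 0.2, 13.5]
finger_gap: 0.0073
grip_force: 100.3
[0.49696964 0.18656611 0.09047861] [-5.61593605  0.23045369 13.49534863] [0.24627341 1.06151562 0.0408219 ]
```

```bash
python3 -m handwheel '[[0,-0.03,0.05,0.02],[0,-0.03,0.05,-0.04],[0,0,0.0,0.04],[0,0,0.0,-0.04],[0,0,0.0,0.02],[0,0,0.0,0],[0,0,0.0,0],[0,0,0,0],[0,0,0.0,0],[0,0,0.0,0]]'; python3 -c "
from h import *
o=get_obs();print(o['position'],o['ft_force'],o['ft_torque'])"
```

```text
time: 16.2
position: [0.4971, 0.1866, 0.0904]
orientation: [0.0, 0.635, 0.772, 0.001]
ft_force: [-6.5, -0.5, 22.6]
finger_gap: 0.0076
grip_force: 101.6
[0.49708286 0.18664884 0.09039712] [-6.54656345 -0.4506473  22.61434003] [0.10001812 1.21087337 0.00326018]
```

Home: the height matches 0.0905 m, and more push only raises the force. Easing slightly, then turning.

```bash
python3 -m handwheel '[[0,0,-0.08,0],[0,0,0,0.05],[0,0,0.0,0.1],[0,0,0.0,0.1],[0,0,0.0,0.1],[0,0,0.0,0.1],[0,0,0.0,0.1],[0,0,0,0.1],[0,0,0.0,0.1],[0,0,0.0,0.05]]'; python3 -c "
from h import *
o=get_obs();print(o['position'],o['ft_force'],o['ft_torque'],o['joint_positions'][5])"
```

```text
time: 17.2
position: [0.497, 0.1862, 0.0904]
orientation: [0.0, 0.887, 0.463, 0.001]
ft_force: [-3.5, -1.4, 13.9]
finger_gap: 0.0075
grip_force: 100.4
[0.49700348 0.18615063 0.09044451] [-3.51349098 -1.39742096 13.87014329] [-0.28861774  0.67076592  0.19070907] 0.9458329015231107
```

```bash
python3 -m handwheel '[[0,0,0,0.1],[0,0,0,0.1],[0,0,0.0,0.1],[0,0,0.0,0.1],[0,0,0.0,0.1],[0,0,0.0,0.1],[0,0,0.0,0.1],[0,0,0,0.1],[0,0,0.0,0],[0,0,0.0,0]]'; python3 -c "
from h import *
o=get_obs();q=o['orientation'];print(o['position'],o['ft_force'],o['ft_torque'],o['joint_positions'][5],np.degrees(np.arctan2(2*q[1]*q[2],q[1]**2-q[2]**2)))"
```

```text
time: 18.2
position: [0.4967, 0.1862, 0.0904]
orientation: [0.0, 0.997, 0.082, 0.0]
ft_force: [-4.5, -1.4, 14.4]
finger_gap: 0.0071
grip_force: 100.5
[0.49671747 0.18622589 0.09044805] [-4.52926429 -1.44755393 14.41071553] [-0.1657713   0.86300064 -0.00335543] 1.7428023806627173 9.439420103400835
```

```bash
python3 -m handwheel '[[0,0,0,0.05],[0,0,0,0.05],[0,0,0.0,0.05],[0,0,0.0,0],[0,0,0.0,0],[0,0,0.0,0],[0,0,0.0,0],[0,0,0,0],[0,0,0.0,0],[0,0,0.0,0]]'; python3 -c "
from h import *
o=get_obs();q=o['orientation'];print(o['position'],o['ft_force'],o['ft_torque'],o['joint_positions'][5],np.degrees(np.arctan2(2*q[1]*q[2],q[1]**2-q[2]**2)),o['finger_gap'])
import cv2
f=grab_frame('wrist');g=grab_frame('scene')
f=cv2.resize(f[195:420,130:430],None,fx=2,fy=2);g=cv2.resize(g[140:240,310:426],(522,450),interpolation=cv2.INTER_CUBIC)
cv2.imwrite('pics/t1.png',cv2.resize(np.hstack([f,g]),None,fx=.7,fy=.7))"
```

```text
time: 19.2
position: [0.4966, 0.1862, 0.0904]
orientation: [0.0, 1.0, 0.008, 0.0]
ft_force: [-4.9, -0.2, 14.3]
finger_gap: 0.0076
grip_force: 100.5
[0.49664059 0.18623085 0.09042148] [-4.92333401 -0.15710871 14.32538093] [-0.1385634   0.88138105  0.174869  ] 1.892411884152969 0.8811306808602046 0.007590113451414371
```

View pics/t1.png

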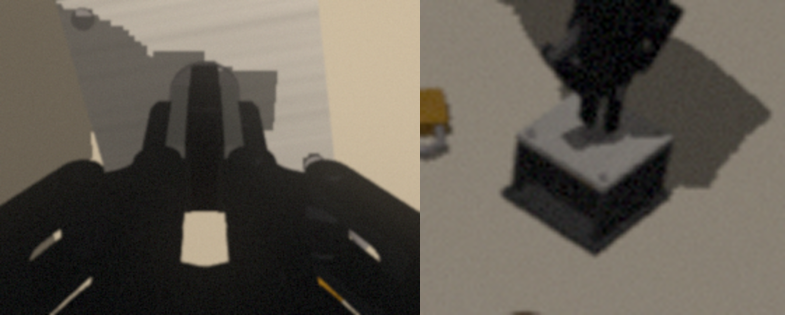

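The crop shows the collar flat on the plate and the head square between the pads, turned about 100° from insertion. I'll press a little further to confirm the end stop.

```bash
for i in 1; do python3 -m handwheel '[[0,0,0,0.04],[0,0,0,0.04],[0,0,0.0,0],[0,0,0.0,0],[0,0,0.0,0],[0,0,0.0,0],[0,0,0.0,0],[0,0,0,0],[0,0,0.0,0],[0,0,0.0,0]]'; done; python3 -c "
from h import *
import cv2
for i in range(4):
  o=get_obs();q=o['orientation'];print(o['ft_force'],o['ft_torque'],o['joint_positions'][5],o['effort'][5],np.degrees(np.arctan2(2*q[1]*q[2],q[1]**2-q[2]**2)),o['finger_gap']);f=grab_frame('wrist')
"
```

```text
time: 20.3
position: [0.4967, 0.1862, 0.0904]
orientation: [0.0, 1.0, -0.031, 0.001]
ft_force: [-4.6, -1.5, 14.3]
finger_gap: 0.0071
grip_force: 101.0
[-4.60363777 -1.46249793 14.31511849] [-0.20606437  0.87496965  0.83989711] 1.9713361542361927 0.8164909668266773 -3.593714408110239 0.007086892557421441
[-4.80712925 -1.18754348 13.54003025] [-0.1734307   0.89165688  0.82882429] 1.9713219678609977 0.816455315798521 -3.594213250220431 0.007223918181445701
[-5.00479352 -1.25365594 15.53111239] [-0.1698305   0.85882442  0.80352228] 1.9713153540301793 0.8164634183049202 -3.593984931234394 0.007563302739982493
[-4.97070968 -0.99024326 14.44018151] [-0.14476117  0.86459065  0.81027667] 1.971290006682782 0.8164676651358604 -3.5917923253546014 0.007627815882086561
```

The torque jumped to 0.82 N m, so it is against the end stop. It's home with 14 N of push, and the readings are steady. Handing in.

```bash
python3 -c "
from cell import *
print(order.job_done())"
```

```text
the job is handed in; nothing more can be done
None
```

The square-headed key is fully home in the lock and turned clockwise to its end stop, still gripped and held against the return spring; I handed the job in at about 20.5 s of the 64 s, and no verdict came back.

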